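# Snap a price-sign post into its counter socket and tug-test it

### The arm

A 7-joint arm with a two-finger parallel gripper is mounted at the origin on a cart in front of the work surface, level with it; the furniture and walls round the work are solid. World frame = base frame: x ahead of the robot, y to its left, z up, the work surface at z = 0. Lengths are in m, angles in rad, forces in N, time in s.
With the tool pointing down it reaches from about 0.425 to 0.925 m from the base axis. Payload 6.8 kg.
Tool frame: the origin (TCP) lies on the centre line of the jaws, within the pads' length; the fingertips stand 11 mm ahead of it and the grasp point (between the pads) lies 8 mm behind it; z points along the fingers, y is the direction in which the jaws open and shut (so a half turn about z gives the same grasp; the last joint's range is limited). The gripper opens to 85 mm and grips with 20 to 120 N. Pads are 22 mm wide; open, the fingers measure 114 mm over their backs; the gripper's body (76 mm by 85 mm) begins 54 mm behind the grasp point. The pads swing forward as they close: fully open they stand 13 mm farther back than shut.
Start: joints at [1.054, 0.477, 0.022, 1.555, -0.011, 1.109, -0.083], TCP at [0.268, -0.619, 0.242] pointing down, gripper open.
Joint ranges: [-2.96, 2.96], [-0.34, 2.1], [-1.41, 1.46], [0.24, 2.44], [-1.37, 4.51], [0.17, 1.92], [-2.96, 2.96]. Speed limits (rad/s): [2.39, 2.39, 3.14, 3.14, 3.14, 3.14, 3.14].

### API

Orientations are given as a rotation vector (axis times angle).
In Python, from bench import r gives the robot as it stands.
- The arm moves only by the tool send_rows, never from a script. Its argument "deltas" is a list of rows, each a list of 7 numbers: the opening, from 0 (shut) to 1 (fully open), then the shift along the tool's x, y, z as a fraction of full scale, then the turn, a rotation vector about the tool's x, y, z as a fraction of full scale. In form: [[hand, x, y, z, ax, ay, az], ...]. A call has 1 to 20 rows; each row is the pose to reach, as a shift and turn from the pose commanded when the call began, along the tool's axes at that moment, turning the shorter way round; what a row does not reach only later rows make up. Full scale, the value 1, is 150 mm for a shift and 180 degrees for a turn. A row lasts 1/12 s, in which the tool goes at most 41.7 mm and 7.16 degrees, less where a joint would pass 70% of its speed; a pose out of reach is approached as far as the arm can. A call with a number of a shift or a turn outside -1 to 1 is refused whole. A call with a gripper value outside its range is refused whole. The fingers move at their own pace and stop on an object; "squeeze" is the grip in N (left out, the last holds). Time passes only in rows, so rows that repeat a pose let the fingers close. It gives the time, the measured TCP pose, the force and the opening at its end, in the units of the state.
- r.get_obs(): the state, without advancing time (a new reading comes with each control period).
- r.grab_frame(name): name is "scene" or "top"; returns a dict with "pixels" (420x560x3 uint8, red, green, blue), "camera_matrix" (3x3 intrinsics, pixels), "rvec" (rotation vector, rad) and "tvec" (3), from world to camera coordinates, as OpenCV has them. Camera axes: x right, y down, z forward; pixel columns grow to the right and rows downward; lengths in m; the calibration is good to about 2 mm. A picture is of the moment at which its call begins. There is no depth.
- r.hand_in(): hands the job in, once; it reports no verdict.
The state is a dict: "clock": time; "joints": joint angles; "qvel": joint speeds; "tau": joint torques, N m; "tcp_pos": TCP position; "orientation": TCP orientation; "contact_force": force on the tool from outside, world axes, zero at the start; "moment": the same for the moment, N m; "grip_width": finger opening in m.
Only numpy, scipy, OpenCV 4.12 (cv2) and the standard library are available. Lean on these libraries where they do the work, as an engineer would, in place of code of your own. Each camera call takes 0.05 s, during which the arm holds its last target. There are 200 camera calls.

### The job

Take the price-sign post out of the wooden holding block, set its foot in the sprung metal cup of the counter socket and push it straight down until it snaps fully home. Then prove that it is held: tug it straight up with about 12 N and keep that pull for a full second. Never push or tug it with more than 20 N; leave the post standing snapped in and released, and do not disturb the stapler, masking tape and badge tin.

Things in the scene. Friction and masses are not known exactly. Their poses are not given: they have to be found in the camera images.
- post_head (a point): Centre of the white head of the loose price-sign post: a block 28 mm (its x) by 14 mm (its y) by 30 mm high, two 8 mm card lips on top; grasp it across the 14 mm. z up along the post. Below the head is a round grey stem, 16 mm thick; the foot's end lies 77 mm below this point. Weighs about 50 g. Starts upright and loose in the wooden block's hole.
- post_foot (a point): Centre of the end of the post's foot, on its axis, 77 mm below the head's centre; axes as the post. The foot has a bevel 4 mm high and 3 mm wide, then a 16 mm thick collar up to 10 mm above the end, then a 9 mm thick neck from 10 to 26 mm, in which the cup's catches engage.
- block: Fixed wooden holding block 70 x 70 x 40 mm with a 19 mm hole 30 mm deep in the middle; origin at the centre of its underside on the table. The parked post's foot stands on the hole's floor.
- base: Fixed counter socket: dark steel base plate 90 x 90 x 12 mm with the bare metal cup upright in its middle, on its z axis. Origin at the centre of its underside. In the cup's bore, at base +y and -y, sit two sprung catches: they resist the foot from about 23 to 26 mm below the cup's rim on; pushing past takes roughly 4 to 10 N, then they snap over the collar.
- cup_mouth (a point): Centre of the cup's rim, 74 mm above the table. Mouth: a funnel, about 30 mm wide at the rim, narrowing over 10 mm to a 17.7 mm bore; the floor is 50 mm below the rim. The post is home when its foot stands on the floor (head centre 27 mm above the rim); it then has 1 to 3.5 mm of axial play, unlike each time, before a tug loads the catches, which do not let go.
- cup (a joint): Vertical travel of the cup in its spring carriage, m, 0 when unloaded, positive up. The spring takes 5 N per mm either way (a 12 N tug lifts the cup 2.4 mm, a 12 N push lowers it 2.4 mm), so it shows the push or tug; stops at 7 mm either way.
- stapler: Loose stapler, 32 x 135 x 50 mm, lying between the work places; leave alone. Origin at the centre of its underside.
- masking_tape: Loose roll of masking tape, 94 mm wide, 19 mm high, flat on the table; leave alone. Origin at the centre of its underside.
- badge_tin: Loose round badge tin, 38 mm wide, 12 mm high; leave alone. Origin at the centre of its underside.

How it is judged:
On the way, in this order (a step that is already met when the one before it is completed fails the run):
1. the post is pressed home in the cup: foot within 2 mm of the cup's floor (z of post_foot in the frame of cup_mouth below -0.048 m and horizontal distance between post_foot and cup_mouth below 0.004 m), for 0.2 s.
2. the seated post is tugged upward with 9 to 15 N (cup lifted 1.8 to 3.0 mm) for 0.7 s, its foot staying within 4.8 mm of the cup's floor, where the catches hold it (value of joint cup between 0.0018 and 0.003 m and z of post_foot in the frame of cup_mouth below -0.0452 m), for 0.7 s.
At the end, for the whole second after the job is handed in: The post stands snapped into the cup, held by the catches (foot within 4.8 mm of the cup's floor, which allows for the play) and upright within 0.1 rad, released, with the cup back at its rest height (within 0.6 mm) (z of post_foot in the frame of cup_mouth below -0.0452 m and horizontal distance between post_foot and cup_mouth below 0.004 m and angle between post_head's own z axis and vertical below 0.1 rad and value of joint cup between -0.0006 and 0.0006 m); the robot touches nothing.
It fails at once if the post is tugged with more than about 20 N (cup lifted over 4.2 mm) (value of joint cup above 0.0042 m).
It fails at once if the post or cup is pushed with more than about 20 N (cup pushed down over 4.4 mm) (value of joint cup below -0.0044 m).
It fails at once if the stapler, masking tape or badge tin is moved by over 20 mm (distance of any of stapler, masking_tape, badge_tin from where it was at the start of the episode above 0.02 m).
It also fails if it takes over 67 s, if anything falls off the work surface, if the arm or the gripper's body presses on something with over 40 N, if the wrist force passes 120 N, or if a joint passes its speed limit or range.

## Working session

There is one attempt and no reset: what is moved stays moved. The work goes in short steps, Python scripts to look and compute and a tool call to move; the robot and the scene stay as the last step left them, time stands still between calls to the robot, and variables do not carry over. Pictures are saved under pics/ and viewed, about 8 in all and at most 12, crops included, and the job is handed in when it is done.

Besides the shell and the picture viewer there is one more tool, called after "Emit:" as name(argument=value, ...), one argument or row to a line, values as JSON. send_rows: Moves the arm, as the interface text tells. Shift numbers are shares of 150 mm and turn numbers shares of 180 degrees, none past 1 either way. Its arguments: {"type":"object","properties":{"deltas":{"type":"array","items":{"type":"array","items":{"type":"number"}}},"squeeze":{"type":"number"}},"required":["deltas"]}

```bash
mkdir -p pics; cat > h.py <<'E'
import numpy as np, cv2
from bench import r
from scipy.spatial.transform import Rotation as R
def grab(n,f):
    d=r.grab_frame(n); cv2.imwrite('pics/'+f,d['pixels'][:,:,::-1]); np.savez(''+f+'.npz',**{k:np.array(v) for k,v in d.items()}); return d
def ray(f,u,v):
    d=np.load(''+f+'.npz'); M=R.from_rotvec(d['rvec'].ravel()).as_matrix(); c=-M.T@d['tvec'].ravel()
    return c, M.T@np.linalg.inv(d['camera_matrix'])@[u,v,1]
def atz(f,u,v,z):
    c,k=ray(f,u,v); return c+k*(z-c[2])/k[2]
def proj(f,p):
    d=np.load(''+f+'.npz'); return cv2.projectPoints(np.array(p,float).reshape(-1,3),d['rvec'],d['tvec'],d['camera_matrix'],None)[0].reshape(-1,2).round(1)
E
python3 - <<'E'
from h import *
for n in('scene','top'):
    d=grab(n,n+'0.png'); print(ray(n+'0.png',280,210),d['camera_matrix'][0,0])
o=r.get_obs(); print({k:np.round(v,4) for k,v in o.items()}); print(R.from_rotvec(o['orientation']).as_matrix().round(3))
a=cv2.imread('pics/scene0.png');b=cv2.imread('pics/top0.png')
E
```

```text
(array([0.14620865, 0.50304096, 0.69493506]), array([ 0.46323495, -0.57767645, -0.67214746])) 415.20922740950573
(array([0.46288336, 0.01043011, 0.922152  ]), array([ 0.12757702, -0.05045863, -0.99071547])) 471.7157908902766
{'clock': np.float64(0.1), 'joints': array([ 1.0539,  0.4777,  0.0224,  1.5563, -0.0115,  1.1093, -0.0831]), 'qvel': array([-0.0007, -0.0005,  0.0002, -0.0019, -0.0006,  0.0005, -0.0011]), 'tau': array([ 4.80000e-03, -5.97758e+01,  1.61360e+00, -2.81952e+01,
        1.28000e-02,  5.10000e-03, -0.00000e+00]), 'tcp_pos': array([ 0.2681, -0.6189,  0.2414]), 'orientation': array([-3.0746e+00, -6.3720e-01,  7.0000e-04]), 'contact_force': array([ 0.2356, -0.1541, -0.4333]), 'moment': array([-0.0325, -0.0003,  0.011 ]), 'grip_width': np.float64(0.0856)}
[[ 0.918  0.397 -0.001]
 [ 0.397 -0.918  0.001]
 [-0.    -0.002 -1.   ]]
```

View pics/scene0.png

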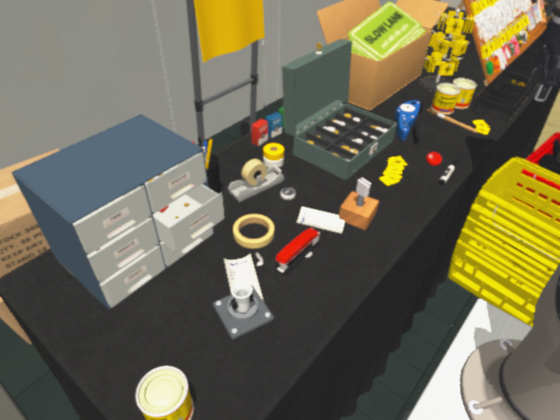

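View pics/top0.png

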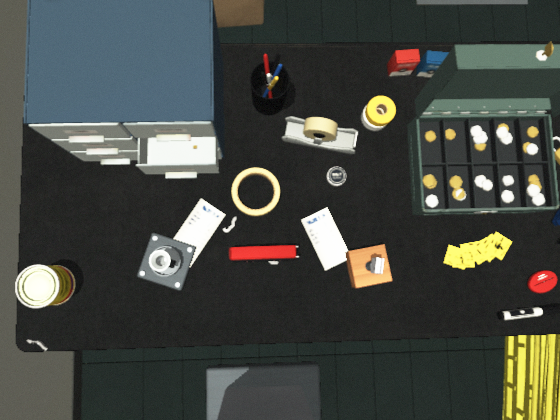

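The scene view shows the socket at about (242,300), the post in the block at (362,195), and the red stapler between them. In the top view the cup is at (164,260), the block at (370,266) and the head at (377,264). Next I'll look at enlarged crops.

```bash
python3 - <<'E'
from h import *
a=cv2.imread('pics/scene0.png');b=cv2.imread('pics/top0.png')
def c(im,u,v): return cv2.resize(im[v:v+60,u:u+80],(400,300),interpolation=cv2.INTER_CUBIC)
cv2.imwrite('pics/c0.png',np.vstack([np.hstack([c(a,205,275),c(a,320,170)]),np.hstack([c(b,125,232),c(b,330,236)])]))
E
```

```text
(no output)
```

View pics/c0.png

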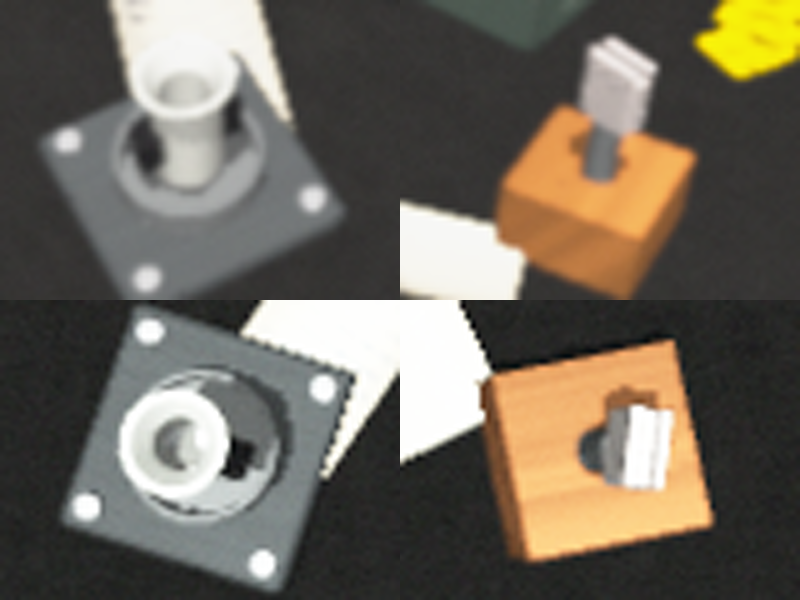

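The crops show the cup rim centre at about (159.2,260.6) in the top view and (241.6,290.2) in the scene view. The head's top centre is at about (379.2,265.2) and (364,180.6), with its long side nearly vertical in the top image.

```bash
python3 - <<'E'
from h import *
T,S='top0.png','scene0.png'
def tri(a,b):
    c1,k1=ray(T,*a);c2,k2=ray(S,*b); s=np.linalg.lstsq(np.c_[k1,-k2],c2-c1,rcond=None)[0]
    return (c1+k1*s[0]).round(4),(c2+k2*s[1]).round(4)
def tc(x,y,u0=125,v0=232): return ((x+.5)/5-.5+u0,(y+.5)/5-.5+v0)
print('rim',atz(T,159.2,260.6,.074),atz(S,241.6,290.2,.074),tri((159.2,260.6),(241.6,290.2)))
P=[atz(T,*tc(x,y-300),.012) for x,y in((133,305),(353,375),(278,592),(62,523))]
print('plate',np.mean(P,0),[ (P[i]-P[i-1]).round(4) for i in range(4)])
print('head',atz(T,379.2,265.2,.11),atz(S,364,180.6,.11),tri((379.2,265.2),(364,180.6)))
H=[atz(T,*tc(x-400,y-300,330,236),.11) for x,y in((633,405),(672,410),(665,490),(625,487))]
print(np.round(H,4)); d=H[0]-H[3]+H[1]-H[2]; print('xdir deg',np.degrees(np.arctan2(d[1],d[0])))
B=[atz(T,*tc(x-400,y-300,330,236),.04) for x,y in((493,378),(673,342),(713,522),(525,562))]
print('block',np.mean(B,0),[ (B[i]-B[i-1]).round(4) for i in range(4)])
for n,p in(('stapler',[(230,253),(298,252)]),): print([atz(T,*q,.05).round(3) for q in p])
o=r.get_obs(); print('tool yaw x', np.degrees(np.arctan2(.397,.918)))
E
```

```text
rim [0.48622304 0.18438771 0.074     ] [0.48667079 0.183583   0.074     ] (array([0.4862, 0.1842, 0.075 ]), array([0.4861, 0.1841, 0.075 ]))
plate [0.48640883 0.18436548 0.012     ] [array([ 0.0822, -0.0264,  0.    ]), array([-0.0289, -0.0836,  0.    ]), array([-0.0815,  0.0289,  0.    ]), array([0.0282, 0.0811, 0.    ])]
head [ 0.46753305 -0.19995252  0.11      ] [ 0.46926537 -0.20352724  0.11      ] (array([ 0.4675, -0.199 ,  0.1136]), array([ 0.4673, -0.1992,  0.1136]))
[[ 0.4825 -0.1955  0.11  ]
 [ 0.4804 -0.209   0.11  ]
 [ 0.453  -0.2051  0.11  ]
 [ 0.4544 -0.1913  0.11  ]]
xdir deg -8.307914647997702
block [ 0.46743617 -0.20029475  0.04      ] [array([0.0687, 0.009 , 0.    ]), array([ 0.0118, -0.069 ,  0.    ]), array([-0.0678, -0.0116,  0.    ]), array([-0.0128,  0.0716,  0.    ])]
[array([0.497, 0.06 , 0.05 ]), array([ 0.496, -0.065,  0.05 ])]
tool yaw x 23.38664215398198
```

Emit:
send_rows(
  deltas=[
    [0.6, 0.2, -0.17, 0, 0, 0, 0],
    [0.6, 0.4, -0.34, 0, 0, 0, 0],
    [0.6, 0.6, -0.52, 0, 0, 0, 0],
    [0.6, 0.777, -0.679, 0, 0, 0, 0],
    [0.6, 0.777, -0.679, 0, 0, 0, 0],
  ],
  squeeze=60,
)

```text
clock: 0.52
tcp_pos: [0.3396, -0.472, 0.2419]
orientation: [-3.069, -0.652, -0.004]
contact_force: [0.2, 0.6, -0.4]
grip_width: 0.0511
```

Emit:
send_rows(
  deltas=[
    [0.6, 0.2, -0.17, 0, 0, 0, 0],
    [0.6, 0.4, -0.34, 0, 0, 0, 0],
    [0.6, 0.6, -0.52, 0, 0, 0, 0],
    [0.6, 0.777, -0.679, 0, 0, 0, 0],
    [0.6, 0.777, -0.679, 0, 0, 0, 0],
  ],
)

```text
clock: 0.93
tcp_pos: [0.4051, -0.3324, 0.2422]
orientation: [-3.07, -0.653, -0.003]
contact_force: [-0.1, 0.1, -0.5]
grip_width: 0.0516
```

Emit:
send_rows(
  deltas=[
    [0.6, 0.2, -0.17, 0, 0, 0, 0.035],
    [0.6, 0.4, -0.34, 0, 0, 0, 0.07],
    [0.6, 0.6, -0.52, 0, 0, 0, 0.105],
    [0.6, 0.777, -0.679, 0, 0, 0, 0.14],
    [0.6, 0.777, -0.679, 0, 0, 0, 0.176],
    [0.6, 0.777, -0.679, 0, 0, 0, 0.176],
    [0.6, 0.777, -0.679, 0, 0, 0, 0.176],
    [0.6, 0.777, -0.679, 0, 0, 0, 0.176],
  ],
)

```text
clock: 1.6
tcp_pos: [0.4669, -0.2017, 0.2421]
orientation: [3.133, -0.224, -0.001]
contact_force: [-0.4, -0.5, -0.3]
grip_width: 0.0509
```

```bash
cat > need.py <<'E'
import sys
from h import *
# world target -> shift numbers in tool axes
o=r.get_obs(); M=R.from_rotvec(o['orientation']).as_matrix()
t=np.array(list(map(float,sys.argv[1:4])))
print('t',o['clock'],'tcp',np.round(o['tcp_pos'],4),'F',np.round(o['contact_force'],2),'w',round(o['grip_width'],4),'xyaw',np.degrees(np.arctan2(M[1,0],M[0,0])).round(2),'z',M[:,2].round(4),'joints',np.round(o['joints'],2))
print('shift', (M.T@(t-o['tcp_pos'])/.15).round(4))
E
python3 need.py .4675 -.2 .087
```

```text
t 1.6 tcp [ 0.4669 -0.2017  0.2421] F [-0.4  -0.5  -0.34] w 0.0509 xyaw -8.19 z [-8.e-04 -5.e-04 -1.e+00] joints [ 0.4   0.21 -0.13  1.94  0.03  0.99 -1.46]
shift [ 0.003  -0.0124  1.0339]
```

Emit:
send_rows(
  deltas=[
    [0.6, 0.003, -0.012, 0.2, 0, 0, 0],
    [0.6, 0.003, -0.012, 0.4, 0, 0, 0],
    [0.6, 0.003, -0.012, 0.6, 0, 0, 0],
    [0.6, 0.003, -0.012, 0.8, 0, 0, 0],
    [0.6, 0.003, -0.012, 1, 0, 0, 0],
    [0.6, 0.003, -0.012, 1, 0, 0, 0],
    [0.6, 0.003, -0.012, 1, 0, 0, 0],
  ],
)

```text
clock: 2.18
tcp_pos: [0.4668, -0.1994, 0.0915]
orientation: [-3.133, 0.227, 0.006]
contact_force: [0.5, -0.8, 0.7]
grip_width: 0.0514
```

```bash
python3 need.py .4675 -.2 .087; python3 - <<'E'
from h import *
a=grab('scene','s1.png')['pixels'];b=grab('top','t1.png')['pixels']
def c(im,u,v): return cv2.resize(im[v:v+75,u:u+80],(400,375),interpolation=cv2.INTER_CUBIC)[:,:,::-1]
cv2.imwrite('pics/c1.png',np.hstack([c(a,320,150),c(b,330,225)]))
E
```

```text
t 2.1833 tcp [ 0.4668 -0.1994  0.0915] F [ 0.45 -0.77  0.72] w 0.0514 xyaw -8.3 z [-3.7e-03  8.0e-04 -1.0e+00] joints [ 0.38  0.42 -0.12  2.07  0.08  0.66 -1.51]
shift [0.0053 0.0031 0.0297]
```

View pics/c1.png

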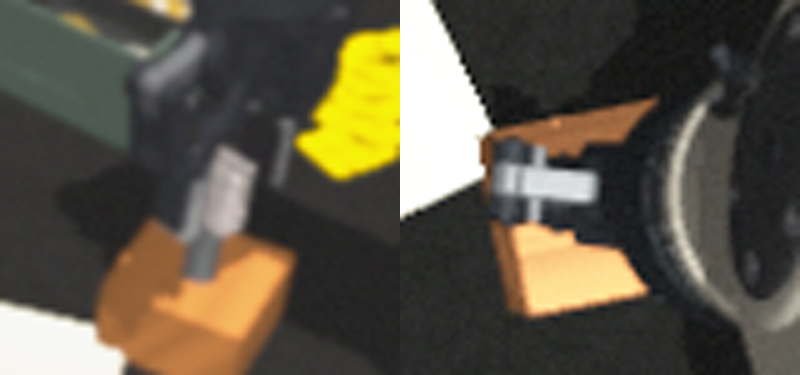

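The crop shows the head (crop px ~(230,195)) between the fingers, and the post upright in the block. I'll lower the last few mm and close.

Emit:
send_rows(
  deltas=[
    [0.6, 0.004, 0.0, 0.03, 0, 0, 0],
    [0.6, 0.004, 0.0, 0.03, 0, 0, 0],
    [0.3, 0.004, 0.0, 0.03, 0, 0, 0],
    [0.0, 0.004, 0.0, 0.03, 0, 0, 0],
    [0.0, 0.004, 0.0, 0.03, 0, 0, 0],
    [0.0, 0.004, 0.0, 0.03, 0, 0, 0],
    [0.0, 0.004, 0.0, 0.03, 0, 0, 0],
    [0.0, 0.004, 0.0, 0.03, 0, 0, 0],
    [0.0, 0.004, 0.0, 0.03, 0, 0, 0],
    [0.0, 0.004, 0.0, 0.03, 0, 0, 0],
  ],
)

```text
clock: 3.12
tcp_pos: [0.4693, -0.1991, 0.0883]
orientation: [3.133, -0.227, 0.001]
contact_force: [-0.9, -2.5, 6.3]
grip_width: 0.0131
```

```bash
python3 need.py .4675 -.2 .2
```

```text
t 3.1167 tcp [ 0.4693 -0.1991  0.0883] F [-0.86 -2.47  6.29] w 0.0131 xyaw -8.29 z [ 7.e-04 -8.e-04 -1.e+00] joints [ 0.38  0.42 -0.12  2.07  0.08  0.65 -1.51]
shift [-0.0102  0.0083 -0.7447]
```

Emit:
send_rows(
  deltas=[
    [0, 0, 0, -0.08, 0, 0, 0],
    [0, 0, 0, -0.18, 0, 0, 0],
    [0, 0, 0, -0.3, 0, 0, 0],
    [0, 0, 0, -0.45, 0, 0, 0],
    [0, 0, 0, -0.6, 0, 0, 0],
    [0, 0, 0, -0.75, 0, 0, 0],
    [0, 0, 0, -0.75, 0, 0, 0],
    [0, 0, 0, -0.75, 0, 0, 0],
  ],
)

```text
clock: 3.78
tcp_pos: [0.4697, -0.1982, 0.2011]
orientation: [3.133, -0.226, 0.003]
contact_force: [0.2, 0.7, -0.5]
grip_width: 0.0134
```

```bash
python3 need.py .4863 .1843 .2
```

```text
t 3.7833 tcp [ 0.4697 -0.1982  0.2011] F [ 0.22  0.68 -0.52] w 0.0134 xyaw -8.24 z [ 2.2e-03 -3.0e-04 -1.0e+00] joints [ 0.39  0.26 -0.13  1.98  0.04  0.9  -1.48]
shift [-0.2557 -2.5394  0.0067]
```

Emit:
send_rows(
  deltas=[
    [0, -0.02, -0.21, 0, 0, 0, 0],
    [0, -0.04, -0.42, 0, 0, 0, 0],
    [0, -0.06, -0.63, 0, 0, 0, 0],
    [0, -0.085, -0.846, 0, 0, 0, 0],
    [0, -0.085, -0.846, 0, 0, 0, 0],
  ],
)

```text
clock: 4.2
tcp_pos: [0.474, -0.0638, 0.1989]
orientation: [-3.131, 0.212, 0.004]
contact_force: [-0.3, 0.8, -0.4]
grip_width: 0.0129
```

Emit:
send_rows(
  deltas=[
    [0, -0.02, -0.21, 0, 0, 0, 0],
    [0, -0.04, -0.42, 0, 0, 0, 0],
    [0, -0.06, -0.63, 0, 0, 0, 0],
    [0, -0.085, -0.846, 0, 0, 0, 0],
    [0, -0.085, -0.846, 0, 0, 0, 0],
  ],
)

```text
clock: 4.62
tcp_pos: [0.4793, 0.0635, 0.1993]
orientation: [-3.131, 0.212, 0.003]
contact_force: [0.7, 1.2, -0.7]
grip_width: 0.0129
```

Emit:
send_rows(
  deltas=[
    [0, -0.02, -0.21, 0, 0, 0, 0],
    [0, -0.04, -0.42, 0, 0, 0, 0],
    [0, -0.06, -0.63, 0, 0, 0, 0],
    [0, -0.085, -0.846, 0, 0, 0, 0],
    [0, -0.085, -0.846, 0, 0, 0, 0],
    [0, -0.085, -0.846, 0, 0, 0, 0],
    [0, -0.085, -0.846, 0, 0, 0, 0],
  ],
)

```text
clock: 5.2
tcp_pos: [0.4851, 0.1828, 0.199]
orientation: [3.132, -0.226, -0.004]
contact_force: [-0.6, -0.2, -0.1]
grip_width: 0.0129
```

```bash
python3 need.py .4863 .1843 .2; python3 - <<'E'
from h import *
a=grab('scene','s2.png')['pixels'];b=grab('top','t2.png')['pixels']
def c(im,u,v): return cv2.resize(im[v:v+100,u:u+80],(400,500),interpolation=cv2.INTER_CUBIC)[:,:,::-1]
cv2.imwrite('pics/c2.png',np.hstack([c(a,205,220),c(b,125,210)]))
E
```

```text
t 5.2 tcp [0.4851 0.1828 0.199 ] F [-0.61 -0.16 -0.08] w 0.0129 xyaw -8.25 z [-0.0024 -0.0013 -1.    ] joints [-0.19  0.29 -0.35  1.95  0.13  0.92 -2.31]
shift [ 0.0062 -0.0107 -0.0067]
```

View pics/c2.png

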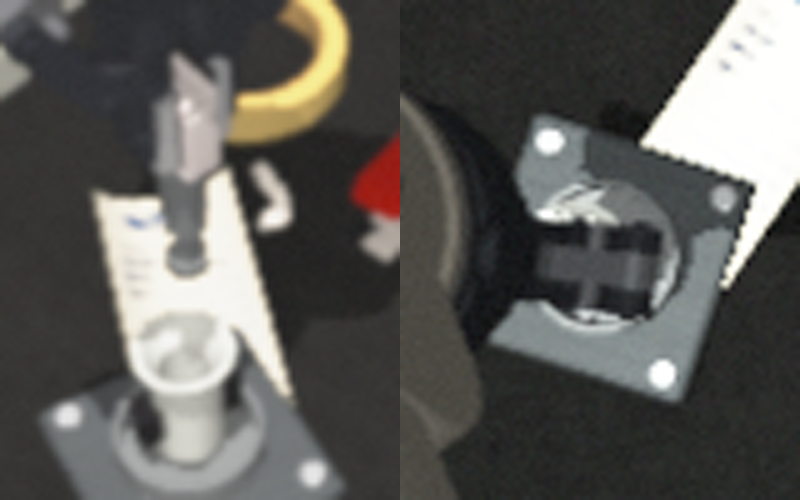

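The scene crop shows the gripped post above the cup, with the foot collar at about (187,262) and the rim at about (185,352).

```bash
python3 - <<'E'
from h import *
p=np.array([.4851,.1828,0])
for dz in(.1207,.1257,.197,.22): 
  for q in(p,p+[.0012,.0015,0]): print(dz,((proj('s2.png',q+[0,0,dz])-[205,220])*5+2).round(1))
print('rim',((proj('s2.png',[.4863,.1843,.074])-[205,220])*5+2))
E
```

```text
0.1207 [[184.5 273. ]]
0.1207 [[179. 274.]]
0.1257 [[184. 264.]]
0.1257 [[178.5 264.5]]
0.197 [[175.  124.5]]
0.197 [[169.5 125. ]]
0.22 [[172.  75.]]
0.22 [[166.  76.]]
rim [[184.5 354.5]]
```

```bash
python3 - <<'E'
from h import *
im=cv2.imread('pics/s2.png'); u0,v0,k=212,225,10
c=cv2.resize(im[v0:v0+58,u0:u0+50],None,fx=k,fy=k,interpolation=cv2.INTER_CUBIC); plain=c[:,:280].copy(); c0=c.copy()
p=np.array([.4851,.1828,.1977]); a=np.radians(-8.25); X=np.array([np.cos(a),np.sin(a),0]);Y=np.array([-X[1],X[0],0])
def q(P): return ((proj('s2.png',P)-[u0,v0]+.5)*k).astype(np.int32)
Z=np.array([0,0,1.])
for z in(-.015,.015): cv2.polylines(c,[q([p+sx*.014*X+sy*.007*Y+z*Z for sx,sy in((1,1),(1,-1),(-1,-1),(-1,1))])],True,(0,255,0),1)
for z in(-.067,-.077+.004,-.051,-.015):
    cv2.polylines(c,[q([p+.008*(np.cos(t)*X+np.sin(t)*Y)+z*Z for t in np.linspace(0,6.28,24)])],True,(0,0,255),1)
cv2.imwrite('pics/c3.png',np.hstack([c0,c])[:, :][:, 100:900] if 0 else cv2.resize(np.hstack([c0[:,:400],c[:,:400]]),(800,580)))
E
```

```text
(no output)
```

View pics/c3.png

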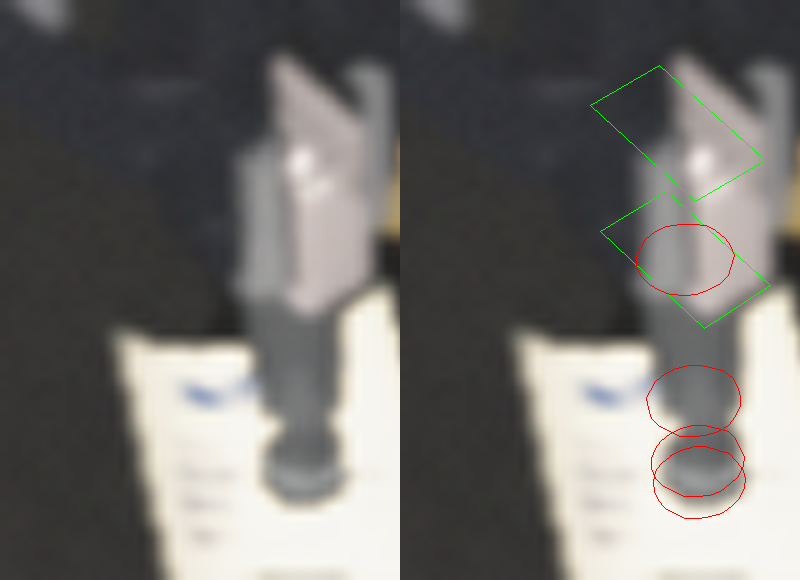

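The wireframe matches: the post is upright and within about 1 mm sideways. I'll centre it and descend to just above the catches.

Emit:
send_rows(
  deltas=[
    [0, 0.006, -0.01, 0.06, 0, 0, 0],
    [0, 0.006, -0.01, 0.14, 0, 0, 0],
    [0, 0.006, -0.01, 0.2, 0, 0, 0],
    [0, 0.006, -0.01, 0.25, 0, 0, 0],
    [0, 0.006, -0.01, 0.3, 0, 0, 0],
    [0, 0.006, -0.01, 0.34, 0, 0, 0],
    [0, 0.006, -0.01, 0.37, 0, 0, 0],
    [0, 0.006, -0.01, 0.39, 0, 0, 0],
    [0, 0.006, -0.01, 0.4, 0, 0, 0],
    [0, 0.006, -0.01, 0.4, 0, 0, 0],
  ],
)

```text
clock: 6.13
tcp_pos: [0.487, 0.1852, 0.1401]
orientation: [3.133, -0.226, -0.0]
contact_force: [-0.3, 0.4, -0.5]
grip_width: 0.0133
```

```bash
python3 need.py .4863 .1843 .1023
```

```text
t 6.1333 tcp [0.487  0.1852 0.1401] F [-0.31  0.35 -0.47] w 0.0133 xyaw -8.25 z [-1.e-04 -1.e-04 -1.e+00] joints [-0.21  0.38 -0.34  2.    0.17  0.79 -2.36]
shift [-0.0034  0.0067  0.2523]
```

Emit:
send_rows(
  deltas=[
    [0, 0, 0, 0.02, 0, 0, 0],
    [0, 0, 0, 0.04, 0, 0, 0],
    [0, 0, 0, 0.06, 0, 0, 0],
    [0, 0, 0, 0.07, 0, 0, 0],
    [0, 0, 0, 0.08, 0, 0, 0],
    [0, 0, 0, 0.08, 0, 0, 0],
  ],
)

```text
clock: 6.63
tcp_pos: [0.4874, 0.1852, 0.1282]
orientation: [-3.133, 0.226, -0.001]
contact_force: [1.7, 0.2, -0.2]
grip_width: 0.0133
```

Emit:
send_rows(
  deltas=[
    [0, 0, 0, 0.007, 0, 0, 0],
    [0, 0, 0, 0.014, 0, 0, 0],
    [0, 0, 0, 0.02, 0, 0, 0],
    [0, 0, 0, 0.02, 0, 0, 0],
  ],
)

```text
clock: 6.97
tcp_pos: [0.4873, 0.1852, 0.1253]
orientation: [-3.133, 0.226, -0.001]
contact_force: [1.9, -1.2, 0.9]
grip_width: 0.0128
```

Emit:
send_rows(
  deltas=[
    [0, 0, 0, 0.007, 0, 0, 0],
    [0, 0, 0, 0.014, 0, 0, 0],
    [0, 0, 0, 0.02, 0, 0, 0],
    [0, 0, 0, 0.02, 0, 0, 0],
  ],
)

```text
clock: 7.3
tcp_pos: [0.4872, 0.1852, 0.1223]
orientation: [-3.133, 0.226, -0.001]
contact_force: [2.6, -1.4, 1.1]
grip_width: 0.0132
```

Emit:
send_rows(
  deltas=[
    [0, 0.002, 0, 0.007, 0, 0, 0],
    [0, 0.004, 0, 0.014, 0, 0, 0],
    [0, 0.004, 0, 0.02, 0, 0, 0],
    [0, 0.004, 0, 0.02, 0, 0, 0],
  ],
)

```text
clock: 7.63
tcp_pos: [0.4874, 0.1851, 0.1193]
orientation: [3.133, -0.226, -0.0]
contact_force: [1.9, -2.6, 4.3]
grip_width: 0.0131
```

Emit:
send_rows(
  deltas=[
    [0, 0, 0, 0.007, 0, 0, 0],
    [0, 0, 0, 0.014, 0, 0, 0],
    [0, 0, 0, 0.014, 0, 0, 0],
  ],
)

```text
clock: 7.88
tcp_pos: [0.4875, 0.1853, 0.1174]
orientation: [-3.133, 0.226, -0.0]
contact_force: [1.1, -1.2, 6.1]
grip_width: 0.013
```

Emit:
send_rows(
  deltas=[
    [0, 0, 0, 0.007, 0, 0, 0],
    [0, 0, 0, 0.014, 0, 0, 0],
    [0, 0, 0, 0.014, 0, 0, 0],
  ],
)

```text
clock: 8.13
tcp_pos: [0.4876, 0.1853, 0.1155]
orientation: [-3.133, 0.226, -0.0]
contact_force: [1.3, -1.3, 6.8]
grip_width: 0.0133
```

Emit:
send_rows(
  deltas=[
    [0, 0, 0, 0.007, 0, 0, 0],
    [0, 0, 0, 0.014, 0, 0, 0],
    [0, 0, 0, 0.014, 0, 0, 0],
  ],
)

```text
clock: 8.38
tcp_pos: [0.4874, 0.1849, 0.1128]
orientation: [3.133, -0.226, -0.0]
contact_force: [3.8, -1.1, -1.4]
grip_width: 0.0134
```

Emit:
send_rows(
  deltas=[
    [0, 0.002, 0, 0.007, 0, 0, 0],
    [0, 0.004, 0, 0.014, 0, 0, 0],
    [0, 0.006, 0, 0.02, 0, 0, 0],
    [0, 0.006, 0, 0.027, 0, 0, 0],
    [0, 0.006, 0, 0.027, 0, 0, 0],
  ],
)

```text
clock: 8.8
tcp_pos: [0.4878, 0.185, 0.1084]
orientation: [3.133, -0.226, -0.002]
contact_force: [1.0, 0.9, -1.4]
grip_width: 0.0133
```

Emit:
send_rows(
  deltas=[
    [0, 0, 0, 0.007, 0, 0, 0],
    [0, 0, 0, 0.014, 0, 0, 0],
    [0, 0, 0, 0.02, 0, 0, 0],
    [0, 0, 0, 0.02, 0, 0, 0],
  ],
)

```text
clock: 9.13
tcp_pos: [0.4883, 0.185, 0.1058]
orientation: [3.133, -0.226, -0.0]
contact_force: [-0.2, -0.9, 1.1]
grip_width: 0.0132
```

Emit:
send_rows(
  deltas=[
    [0, 0, 0, 0.007, 0, 0, 0],
    [0, 0, 0, 0.014, 0, 0, 0],
    [0, 0, 0, 0.014, 0, 0, 0],
  ],
)

```text
clock: 9.38
tcp_pos: [0.4882, 0.185, 0.1035]
orientation: [3.133, -0.226, -0.001]
contact_force: [-0.1, -0.2, -0.6]
grip_width: 0.0131
```

Emit:
send_rows(
  deltas=[
    [0, 0, 0, 0.005, 0, 0, 0],
    [0, 0, 0, 0.01, 0, 0, 0],
    [0, 0, 0, 0.01, 0, 0, 0],
  ],
)

```text
clock: 9.63
tcp_pos: [0.4884, 0.185, 0.1022]
orientation: [-3.133, 0.226, 0.0]
contact_force: [0.2, 0.5, 1.5]
grip_width: 0.0132
```

Emit:
send_rows(
  deltas=[
    [0, 0, 0, 0.004, 0, 0, 0],
    [0, 0, 0, 0.007, 0, 0, 0],
    [0, 0, 0, 0.007, 0, 0, 0],
  ],
)

```text
clock: 9.88
tcp_pos: [0.4885, 0.185, 0.1015]
orientation: [3.133, -0.226, 0.0]
contact_force: [-1.2, -0.4, 4.4]
grip_width: 0.0131
```

Emit:
send_rows(
  deltas=[
    [0, 0, 0, 0.004, 0, 0, 0],
    [0, 0, 0, 0.007, 0, 0, 0],
    [0, 0, 0, 0.007, 0, 0, 0],
    [0, 0, 0, 0.007, 0, 0, 0],
    [0, 0, 0, 0.007, 0, 0, 0],
    [0, 0, 0, 0.007, 0, 0, 0],
  ],
)

```text
clock: 10.38
tcp_pos: [0.4885, 0.1851, 0.1008]
orientation: [-3.133, 0.226, -0.001]
contact_force: [-1.9, -0.5, 7.8]
grip_width: 0.0133
```

Emit:
send_rows(
  deltas=[
    [0, 0, 0, -0.007, 0, 0, 0],
    [0, 0, 0, -0.014, 0, 0, 0],
    [0, 0, 0, -0.02, 0, 0, 0],
    [0, 0, 0, -0.02, 0, 0, 0],
  ],
)

```text
clock: 10.72
tcp_pos: [0.4885, 0.185, 0.1032]
orientation: [-3.133, 0.226, -0.0]
contact_force: [0.6, -0.4, -0.6]
grip_width: 0.0133
```

Emit:
send_rows(
  deltas=[
    [0, 0, 0, -0.004, 0, 0, 0],
    [0, 0, 0, -0.004, 0, 0, 0],
  ],
)

```text
clock: 10.88
tcp_pos: [0.4884, 0.1849, 0.1037]
orientation: [3.133, -0.226, -0.0]
contact_force: [0.1, 0.1, -0.2]
grip_width: 0.0133
```

Emit:
send_rows(
  deltas=[
    [0, 0, 0, -0.004, 0, 0, 0],
    [0, 0, 0, -0.004, 0, 0, 0],
  ],
)

```text
clock: 11.05
tcp_pos: [0.4885, 0.185, 0.1044]
orientation: [3.133, -0.226, -0.0]
contact_force: [0.1, 0.1, 0.0]
grip_width: 0.0134
```

Emit:
send_rows(
  deltas=[
    [0, 0, 0, -0.004, 0, 0, 0],
    [0, 0, 0, -0.004, 0, 0, 0],
    [0, 0, 0, -0.004, 0, 0, 0],
  ],
)

```text
clock: 11.3
tcp_pos: [0.4884, 0.1849, 0.1049]
orientation: [3.133, -0.226, -0.0]
contact_force: [0.0, -0.3, -1.5]
grip_width: 0.0133
```

Emit:
send_rows(
  deltas=[
    [0, 0, 0, -0.004, 0, 0, 0],
    [0, 0, 0, -0.004, 0, 0, 0],
    [0, 0, 0, -0.004, 0, 0, 0],
  ],
)

```text
clock: 11.55
tcp_pos: [0.4884, 0.1849, 0.1055]
orientation: [3.133, -0.226, -0.0]
contact_force: [-0.1, -0.2, -2.9]
grip_width: 0.0131
```

Emit:
send_rows(
  deltas=[
    [0, 0, 0, -0.004, 0, 0, 0],
    [0, 0, 0, -0.004, 0, 0, 0],
    [0, 0, 0, -0.004, 0, 0, 0],
  ],
)

```text
clock: 11.8
tcp_pos: [0.4883, 0.1849, 0.106]
orientation: [3.133, -0.226, -0.0]
contact_force: [0.8, 1.2, -6.1]
grip_width: 0.0128
```

Emit:
send_rows(
  deltas=[
    [0, 0, 0, -0.003, 0, 0, 0],
    [0, 0, 0, -0.005, 0, 0, 0],
    [0, 0, 0, -0.005, 0, 0, 0],
    [0, 0, 0, -0.005, 0, 0, 0],
  ],
)

```text
clock: 12.13
tcp_pos: [0.4882, 0.1849, 0.1067]
orientation: [3.133, -0.226, -0.001]
contact_force: [1.3, -0.4, -8.5]
grip_width: 0.0133
```

```bash
python3 need.py .4884 .1849 .1072
```

```text
t 12.1333 tcp [0.4882 0.1849 0.1067] F [ 1.33 -0.4  -8.55] w 0.0133 xyaw -8.26 z [-4.e-04 -2.e-04 -1.e+00] joints [-0.22  0.43 -0.32  2.02  0.2   0.73 -2.38]
shift [ 0.0011 -0.0003 -0.0032]
```

Emit:
send_rows(
  deltas=[
    [0, 0, 0, -0.002, 0, 0, 0],
    [0, 0, 0, -0.004, 0, 0, 0],
    [0, 0, 0, -0.004, 0, 0, 0],
    [0, 0, 0, -0.004, 0, 0, 0],
    [0, 0, 0, -0.004, 0, 0, 0],
  ],
)

```text
clock: 12.55
tcp_pos: [0.4882, 0.1849, 0.1074]
orientation: [3.133, -0.226, -0.001]
contact_force: [1.0, 0.3, -11.4]
grip_width: 0.0133
```

Emit:
send_rows(
  deltas=[
    [0, 0, 0, 0, 0, 0, 0],
    [0, 0, 0, 0, 0, 0, 0],
  ],
)

```text
clock: 12.72
tcp_pos: [0.4882, 0.1849, 0.1075]
orientation: [3.133, -0.226, -0.001]
contact_force: [2.5, 0.8, -12.5]
grip_width: 0.0138
```

Emit:
send_rows(
  deltas=[
    [0, 0, 0, 0, 0, 0, 0],
    [0, 0, 0, 0, 0, 0, 0],
    [0, 0, 0, 0, 0, 0, 0],
    [0, 0, 0, 0, 0, 0, 0],
    [0, 0, 0, 0, 0, 0, 0],
    [0, 0, 0, 0, 0, 0, 0],
    [0, 0, 0, 0, 0, 0, 0],
    [0, 0, 0, 0, 0, 0, 0],
  ],
)

```text
clock: 13.38
tcp_pos: [0.4883, 0.1849, 0.1075]
orientation: [3.133, -0.226, -0.0]
contact_force: [0.8, 0.5, -13.6]
grip_width: 0.0132
```

Emit:
send_rows(
  deltas=[
    [0, 0, 0, 0, 0, 0, 0],
    [0, 0, 0, 0, 0, 0, 0],
    [0, 0, 0, 0, 0, 0, 0],
    [0, 0, 0, 0, 0, 0, 0],
    [0, 0, 0, 0, 0, 0, 0],
    [0, 0, 0, 0, 0, 0, 0],
    [0, 0, 0, 0, 0, 0, 0],
    [0, 0, 0, 0, 0, 0, 0],
  ],
)

```text
clock: 14.05
tcp_pos: [0.4883, 0.1849, 0.1075]
orientation: [3.133, -0.226, -0.0]
contact_force: [0.4, 0.6, -12.2]
grip_width: 0.0133
```

```bash
python3 need.py .4884 .1849 .1042; python3 - <<'E'
from h import *
a=cv2.imread('pics/s2.png'); b=grab('scene','s3.png')['pixels'][:,:,::-1]
def c(im): return cv2.resize(im[245:345,205:285],(400,500),interpolation=cv2.INTER_CUBIC)
cv2.imwrite('pics/c4.png',np.hstack([c(a),c(b)]))
E
```

```text
t 14.05 tcp [0.4883 0.1849 0.1075] F [  0.42   0.63 -12.24] w 0.0133 xyaw -8.26 z [-2.e-04 -1.e-04 -1.e+00] joints [-0.22  0.43 -0.32  2.02  0.2   0.73 -2.38]
shift [0.0005 0.     0.0223]
```

View pics/c4.png

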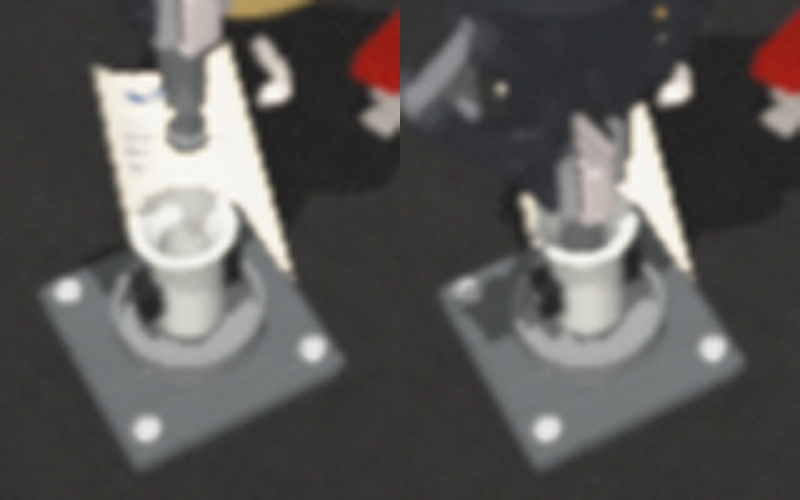

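Compared with the pre-insertion crop, the rim sits slightly higher under the tug (the crop's rim edge is at ~(590,255), was (185,265)). The post is deep in the cup. Pull held near 12 N for about 1.5 s; now I'll unload into the play and release.

Emit:
send_rows(
  deltas=[
    [0, 0, 0, 0.007, 0, 0, 0],
    [0, 0, 0, 0.014, 0, 0, 0],
    [0, 0, 0, 0.02, 0, 0, 0],
    [0, 0, 0, 0.027, 0, 0, 0],
    [0, 0, 0, 0.03, 0, 0, 0],
    [0, 0, 0, 0.03, 0, 0, 0],
  ],
)

```text
clock: 14.6
tcp_pos: [0.4891, 0.1851, 0.1038]
orientation: [-3.133, 0.227, -0.002]
contact_force: [-1.3, -1.4, 1.3]
grip_width: 0.0132
```

Emit:
send_rows(
  deltas=[
    [0.25, 0, 0, 0, 0, 0, 0],
    [0.4, 0, 0, 0, 0, 0, 0],
    [0.5, 0, 0, 0, 0, 0, 0],
    [0.5, 0, 0, 0, 0, 0, 0],
    [0.5, 0, 0, 0, 0, 0, 0],
    [0.5, 0, 0, 0, 0, 0, 0],
    [0.5, 0, 0, 0, 0, 0, 0],
  ],
)

```text
clock: 15.18
tcp_pos: [0.4885, 0.1851, 0.1031]
orientation: [-3.133, 0.226, -0.0]
contact_force: [0.4, -0.1, 0.1]
grip_width: 0.0425
```

Emit:
send_rows(
  deltas=[
    [0.5, 0, 0, -0.1, 0, 0, 0],
    [0.5, 0, 0, -0.25, 0, 0, 0],
    [0.5, 0, 0, -0.45, 0, 0, 0],
    [0.5, 0, 0, -0.65, 0, 0, 0],
    [0.5, 0, 0, -0.85, 0, 0, 0],
    [0.5, 0, 0, -0.95, 0, 0, 0],
    [0.5, 0, 0, -0.95, 0, 0, 0],
  ],
)

```text
clock: 15.77
tcp_pos: [0.4904, 0.1861, 0.2496]
orientation: [-3.13, 0.226, -0.01]
contact_force: [0.3, 0.3, 1.3]
grip_width: 0.0428
```

```bash
python3 need.py .4884 .1849 .25; python3 - <<'E'
from h import *
a=cv2.imread('pics/s2.png'); b=grab('scene','s4.png')['pixels'][:,:,::-1]; b=b.copy(); p=grab('top','t4.png')['pixels'][:,:,::-1]
def c(im): return cv2.resize(im[235:345,205:285],(400,550),interpolation=cv2.INTER_CUBIC)
cv2.imwrite('pics/c5.png',np.hstack([c(b),cv2.resize(p,(400,300)).copy() if 0 else cv2.copyMakeBorder(cv2.resize(p,(400,300)),0,250,0,0,0)]))
E
```

```text
t 15.7667 tcp [0.4904 0.1861 0.2496] F [0.33 0.31 1.33] w 0.0428 xyaw -8.27 z [ 0.0068  0.0027 -1.    ] joints [-0.17  0.24 -0.36  1.89  0.1   1.02 -2.29]
shift [-0.0122  0.0096 -0.0025]
```

View pics/c5.png

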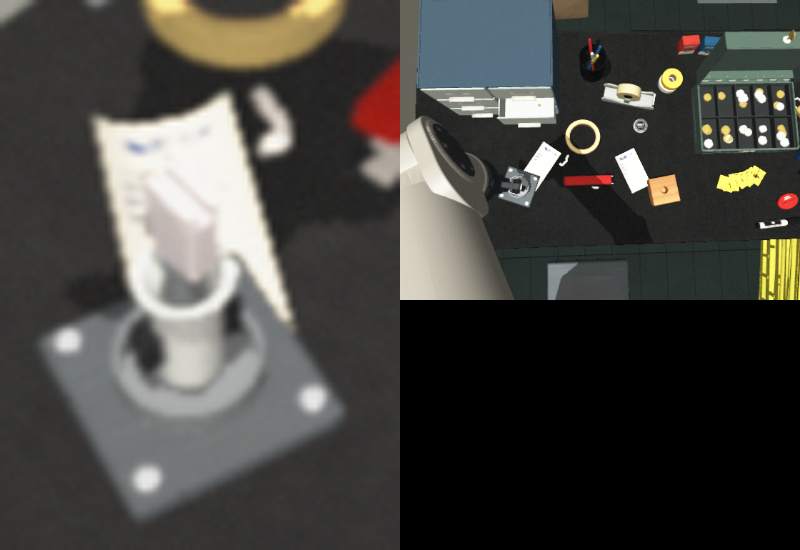

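The post stands upright in the cup (head at crop px ~(182,220), rim at ~(187,285)). The gripper is clear, the stapler, tape and tin are where they were, and the block's hole is empty.

Emit:
send_rows(
  deltas=[
    [0.5, 0, 0, 0, 0, 0, 0],
    [0.5, 0, 0, 0, 0, 0, 0],
    [0.5, 0, 0, 0, 0, 0, 0],
    [0.5, 0, 0, 0, 0, 0, 0],
  ],
)

```text
clock: 16.2
tcp_pos: [0.488, 0.1848, 0.2446]
orientation: [3.133, -0.226, -0.003]
contact_force: [-0.2, 0.4, 0.5]
grip_width: 0.0425
```

```bash
python3 -c "
from h import *
print(((proj('s4.png',[[.4863,.1843,.101],[.4863,.1843,.124],[.4863,.1843,.074]])-[205,235])*5+2))
print(r.hand_in())"
```

```text
[[181.5 234. ]
 [178.5 193. ]
 [184.5 279.5]]
the job is handed in; nothing more can be done
None
```

The post is snapped into the counter socket, tug-tested, released and handed in at about 16 s; the hand-in gave no verdict.

- **Insertion:** I gripped the post by its head, lifted it out of the block and lowered it into the cup. The catches resisted with about 7 N and then gave way. The foot met the floor at the height I had calculated, and I pressed it home with about 8 N.
- **Tug:** I took up about 2.4 mm of play and then pulled. The wrist sensor read 11.4 to 13.6 N over about 1.5 s, with the height steady at 107.5 mm, so the catches held.
- **Final state:** I unloaded the post inside the play, opened the gripper and raised it clear. The last pictures show the post upright in the cup. The head is within about 1 mm of its predicted home position, and the stapler, tape and tin look unmoved.

**Limits of these checks:** I judged the cup's travel only from wrist force (noise about 1 N) and the pictures, because it is not reported directly. My grip height, and so the millimetre figures, is uncertain by 1 to 2 mm, because one picture showed the foot about 1 mm higher than predicted. The tool also settled about 2 mm in x from my camera estimate of the cup centre. Sideways forces stayed under 4 N, and close to 0 once the post was near home.

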